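# Fit the keyed spindle to the label winder

## Task

Take the dust cover off the label winder's hub and hang it by its handle on the twin hook of the stand. Then take the keyed spindle (the one with the pointer tab; leave the plain one in its block), put it into the hub, turn it until its key slips into the keyway, and push it fully home against the spring until its collar sits on the hub. Finish while still holding the spindle and pressing it fully down, for the spring lifts it if you let go.

Things in the scene. Friction and masses are not known exactly. Their poses are not given: they have to be found in the camera images.
- cover_bar (a point): Centre of the dust cover's handle bar: steel, 10 x 10 mm in section, 100 mm long along this frame's y, z up, 92 mm above the cover's lower edge. Arch-shaped handle: 55 mm clear under the bar down to the cap, legs 6 mm thick at y = +-47 mm. Best pinched at its middle from above, across its 10 mm (x).
- cover: Dust cover: round grey plastic cap 110 mm across, 32 mm high, 0.16 to 0.26 kg, standing mouth down over the hub on the winder's turntable, with an arch handle on top. Origin at the centre of its lower edge, z up, y along the handle bar.
- hook_seat (a point): Middle between the twin hook's two prongs (8 mm round steel at y = +-28 mm, pointing to this frame's -x) at the height of their upper side, 207 mm above the table. The handle bar rests here along y, its centre 5 mm above the point. Prong ends turn up at x = -26 mm to 17 mm above the point; behind, the prongs rise 10 mm to two posts at x = 88 mm. Fingers fit between the prongs (48 mm clear).
- stand: Fixed steel stand with the twin hook; origin on the table 207 mm below the seat point, z up, prongs point to -x. Two 12 mm posts at x = 88 mm, 215 mm high; foot at x = 35 to 135 mm, y = +-65 mm.
- hub_mouth (a point): Centre of the steel hub's upper face, 85 mm above the table, axes of the winder. Hub 64 mm across with an upright bore of 26 mm and an open keyway slot 11 mm wide running outward from it, full depth. The slot's direction varies: anywhere within 0.6 rad either way of this frame's -x, turned about z; hidden under the cover at first. A brake holds the hub (yields only above 1 N m).
- winder: Label winder, fixed: grey housing 240 x 220 x 50 mm, dark metal turntable 176 mm across with its top at 58 mm, hub standing 27 mm above that. Origin on the table under the hub's axis, z up, front with three push knobs at -x. Guide post 12 mm thick, 125 mm high, at x = 105, y = 90 mm.
- ejector (a joint): How far the sprung brass ejector in the hub's bore is pressed down, m: 0 at rest (its top 28 mm below the hub's face), 0.010 when the spindle's collar sits on the hub, 0.014 at most. The spring pushes with 6 N at 0 and 11 N at 0.010, more than the spindle's weight.
- spindle_grip (a point): Centre of the keyed spindle's grip: square, aluminium, 30 x 30 mm, 50 mm high, sides along this frame's x and y, z up, +x towards the key. The collar's underside is 31 mm below this point, the shaft's lower end 69 mm. It stands upright in one well of the block. Mass 0.22 to 0.34 kg.
- spindle: Keyed spindle; origin at the shaft's lower end, z up, +x to the key. Shaft 24 mm across, 38 mm long, chamfered end; collar 40 mm across, 6 mm thick; square grip on top. Key: fin 8 mm wide on +x, reaching 19 mm from the axis, from the collar down to 14 mm above the end, so the shaft enters 14 mm before the key meets the hub's face. Pointer tab on the collar at +x, to 32 mm from the axis.
- spindle_collar (a point): Centre of the underside of the keyed spindle's collar, 31 mm below the grip's centre, same axes. It lies on the hub's face when the spindle is home.
- plain_grip (a point): Centre of the grip of the plain spindle: same as the keyed one but with neither key nor pointer tab. It stands in the other well of the block and stays there.
- block: Fixed wooden block 70 x 190 x 30 mm, origin under its centre, long side along y. Two round wells 27 mm across, 13 mm deep, at y = +-55 mm, each holding one spindle, either in either.
Things that resemble listed ones, but are neither listed nor needed, are in the scene too. There is more than one size of the cover; the job needs the largest. Leave any pink look-alike of the spindle alone.

How it is judged (in metres and radians):
On the way:
1. the dust cover hangs by its handle on the twin hook, let go (distance between cover_bar and hook_seat below 0.03 m and contact force between cover and stand above 0.8 N and height (world z) of cover_bar above 0.2 m and contact force between the fingers and cover below 0.1 N), for 0.2 s.
At the end, for the whole second after the job is handed in: Cover hangs untouched by its handle on the hook (bar within 30 mm of the seat). Keyed spindle home: collar within 2.5 mm of the hub face and 4 mm of its axis, upright, still, ejector pressed over 7.5 mm, still gripped and pushing with over 4 N through the last second (all of step 1 and z of spindle_collar in the frame of hub_mouth below 0.0025 m and horizontal distance between spindle_collar and hub_mouth below 0.004 m and angle between spindle's own z axis and vertical below 0.06 rad and value of joint ejector above 0.0075 m and contact force between the fingers and spindle above 2 N and contact force between spindle and winder above 4 N and linear speed of spindle below 0.02 m/s); the arm keeps its last pose, push and grip.
It fails at once if the plain spindle is taken out of its well (distance of plain_grip from where it was at the start of the episode above 0.04 m).
It also fails if it takes over 72 s, if anything falls off the work surface, if the arm or the gripper's body presses on something with over 40 N, if the wrist force passes 120 N, or if a joint passes its speed limit or range.

## Robot

A 6-joint arm with a two-finger parallel gripper is mounted at the origin on the work surface. World frame = base frame: x ahead of the robot, y to its left, z up, the work surface at z = 0. Lengths are in mm, angles in rad, forces in N, time in s.
With the tool pointing down it reaches from about 350 to 975 mm from the base axis. Payload 17.4 kg.
Tool frame: the origin (TCP) lies at the very end of the fingers, on their centre line; the grasp point (between the pads) lies 19 mm behind it; z points along the fingers, y is the direction in which the jaws open and shut (so a half turn about z gives the same grasp; the last joint's range is limited). The gripper opens to 85 mm and grips with 20 to 120 N. Pads are 22 mm wide; open, the fingers measure 114 mm over their backs; the gripper's body (76 mm by 85 mm) begins 54 mm behind the grasp point. The pads swing forward as they close: fully open they stand 13 mm farther back than shut.
Start: joints at [1.31, 0.116, 1.442, -0, 1.584, -0.038], TCP at [149.157, 658.319, 199.103] pointing down, gripper open.
Joint ranges: [-2.83, 2.83], [-0.83, 2.19], [0.07, 2.5], [-1.14, 4.28], [0.01, 3], [-2.97, 2.97]. Speed limits (rad/s): [1.89, 1.89, 2.22, 3.14, 3.14, 3.14].

## Interface

Orientations are given as a unit quaternion [x, y, z, w].
In Python, from rig import arm gives the robot as it stands.
- The arm moves only by the tool play_rows, never from a script. Its arguments are lists of equal length, an entry for each row: "travel": the shift along the world's x, y, z in cm, a list of three; "spin": the turn about the world's z in rad; "gripper": the finger opening in cm, from 0 to 8.54. A call has 1 to 20 rows; each row is the pose to reach, as a shift and turn from the pose commanded when the call began; what a row does not reach only later rows make up. A row lasts 1/10 s, in which the tool goes at most 50 mm and 8.59 degrees, less where a joint would pass 70% of its speed; a pose out of reach is approached as far as the arm can. A call with a gripper value outside its range is refused whole. The fingers move at their own pace and stop on an object; "newtons" is the grip in N (left out, the last holds). Time passes only in rows, so rows that repeat a pose let the fingers close. It gives the time, the measured TCP pose, the force and the opening at its end, in the units of the state.
- arm.read_state(): the state, without advancing time (a new reading comes with each control period).
- arm.grab_frame(name): name is "scene" or "top" or "wrist"; returns a dict with "color" (400x640x3 uint8, blue, green, red), "fov_y" (degrees; the focal length in pixels is half the picture's height over the tangent of half this angle, whatever the lens; pixels are square), "cx", "cy" (the principal point, pixels), "k1" (the pictures are not rectified: a ray, as slopes to the right and down, at radius r is drawn at 1 + k1 r^2 times it, then the intrinsics apply), "origin" and "attitude" of the camera in the world. Camera axes: x right, y up, looking along -z (the intrinsics and any distortion apply to the point x, -y, -z); pixel columns grow to the right and rows downward; lengths in mm; the calibration is good to about 2 mm. A picture is of the moment at which its call begins. There is no depth.
- arm.close_job(): hands the job in, once; it reports no verdict.
The state is a dict: "t": time; "qpos": joint angles; "qd": joint speeds; "joint_torque": joint torques, N m; "tcp_pos": TCP position; "tcp_rot": TCP orientation; "ft_force": force on the tool from outside, world axes, zero at the start; "wrist_torque": the same for the moment, N m; "finger_gap": opening from 0.0 (shut) to 1.0 (fully open).
Only numpy, scipy, OpenCV 4.12 (cv2) and the standard library are available. Lean on these libraries where they do the work, as an engineer would, in place of code of your own. Each camera call takes 0.05 s, during which the arm holds its last target. There are 200 camera calls.

## Working session

There is one attempt and no reset: what is moved stays moved. The work goes in short steps, Python scripts to look and compute and a tool call to move; the robot and the scene stay as the last step left them, time stands still between calls to the robot, and variables do not carry over. Pictures are saved under pics/ and viewed, about 8 in all and at most 12, crops included, and the job is handed in when it is done.

Besides the shell and the picture viewer there is one more tool, called after ">>>" as name(argument=value, ...) on one line, values as JSON. play_rows: Moves the arm, as the interface text tells. Its arguments: {"type":"object","properties":{"travel":{"type":"array","items":{"type":"array","items":{"type":"number"}}},"spin":{"type":"array","items":{"type":"number"}},"gripper":{"type":"array","items":{"type":"number"}},"newtons":{"type":"number"}},"required":["travel","spin","gripper"]}

```bash
ls; mkdir -p pics
cat > h.py <<'E'
import numpy as np, cv2, json
from scipy.spatial.transform import Rotation as R
from rig import arm
def cam(name):
    f=arm.grab_frame(name); return f
def K(f):
    h=f["color"].shape[0]; fl=h/2/np.tan(np.radians(f["fov_y"])/2)
    return np.array([[fl,0,f["cx"]],[0,fl,f["cy"]],[0,0,1]]), np.array([f["k1"],0,0,0,0.])
def rot(f):
    a=np.array(f["attitude"],float)
    return R.from_quat(a).as_matrix() if a.size==4 else a.reshape(3,3)
def rays(f,uv):
    k,d=K(f); p=cv2.undistortPoints(np.array(uv,float).reshape(-1,1,2),k,d).reshape(-1,2)
    return (rot(f)@np.c_[p[:,0],-p[:,1],-np.ones(len(p))].T).T
def atz(f,uv,z):
    r=rays(f,uv); o=np.array(f["origin"]); z=np.asarray(z,float)
    return o+r*((z-o[2])/r[:,2])[:,None]
def proj(f,P):
    c=(np.atleast_2d(P)-np.array(f["origin"]))@rot(f); s=np.c_[c[:,0]/-c[:,2],-c[:,1]/-c[:,2]]
    r2=(s**2).sum(1,keepdims=True); s=s*(1+f["k1"]*r2); k,_=K(f)
    return s*k[0,0]+k[:2,2]
def save(f,n): cv2.imwrite(f"pics/{n}.png",f["color"])
import pickle
def dump(f,n): pickle.dump(f,open(f"pics/{n}.pkl","wb")); save(f,n)
def load(n): return pickle.load(open(f"pics/{n}.pkl","rb"))
E
python3 - <<'E'
from h import *
for n in("scene","top","wrist"):
    f=cam(n); dump(f,n+"0"); print(n,{k:v for k,v in f.items() if k!="color"})
print(arm.read_state())
E
```

```text
pics
scene {'fov_y': 43.17888179088345, 'cx': 318.448597508836, 'cy': 203.51807768006103, 'k1': -0.02938921491910877, 'origin': array([ 982.69725303,  942.7892166 , 1114.8216367 ]), 'attitude': array([0.09324628, 0.37163167, 0.90192029, 0.19933595])}
top {'fov_y': 48.93279225143809, 'cx': 319.9029203274262, 'cy': 199.29001224224936, 'k1': 0.040759272861628455, 'origin': array([ 312.60750463,   72.94483495, 1463.61429691]), 'attitude': array([ 0.05298931, -0.05896014, -0.70067323,  0.70906478])}
wrist {'fov_y': 63.128082768355895, 'cx': 318.4237487939322, 'cy': 195.53671989458553, 'k1': -0.04065883646536871, 'origin': array([ 71.09108324, 676.00482389, 371.45503289]), 'attitude': array([-0.12388698, -0.09805298,  0.61676583,  0.77112744])}
{'t': 0.15, 'qpos': array([ 1.31019024e+00,  1.16381455e-01,  1.44210056e+00, -8.64810972e-06,
        1.58401491e+00, -3.78348131e-02]), 'qd': array([-0.00065774, -0.00083097, -0.00270914,  0.00099546, -0.00027809,
       -0.00127571]), 'joint_torque': array([ 1.64069916e-03, -7.32517219e+01, -6.32849765e+01,  5.05360063e-06,
        4.83193886e-03, -5.79863786e-05]), 'tcp_pos': array([149.11941829, 658.14396815, 198.53495708]), 'tcp_rot': array([ 1.11155499e-01,  9.93802923e-01, -4.47751244e-04, -6.29417151e-05]), 'ft_force': array([ 0.3221402 ,  1.0831973 , -0.33597738]), 'wrist_torque': array([ 0.02613878, -0.00227436, -0.0079351 ]), 'finger_gap': 1.0006751122360968}
```

View pics/top0.png

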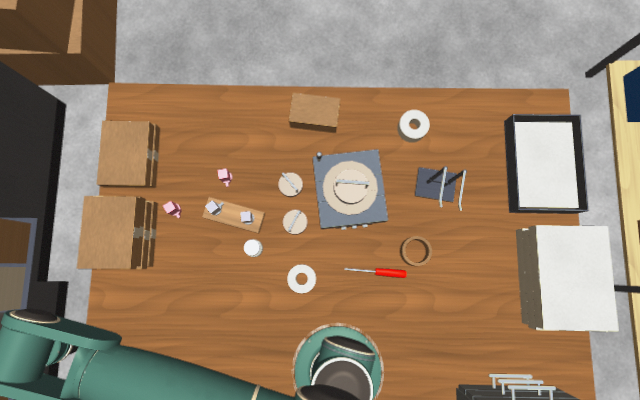

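View pics/scene0.png

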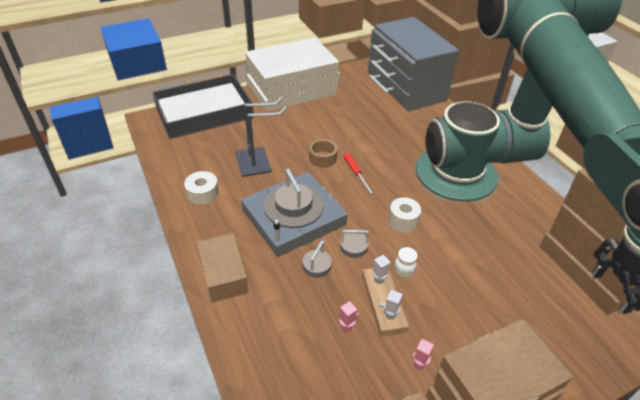

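Run:
```python
from h import *
t=load("top0")["color"]; s=load("scene0")["color"]
a=cv2.resize(t[140:240,300:480],None,fx=4.4,fy=4.4,interpolation=cv2.INTER_CUBIC)[:,:792]
b=cv2.resize(t[160:240,195:275],None,fx=1,fy=1)
cv2.imwrite("pics/c1.png",a)
b=cv2.resize(t[190:240,195:275],None,fx=5,fy=5,interpolation=cv2.INTER_CUBIC)
c=cv2.resize(s[240:340,350:430],None,fx=4,fy=4,interpolation=cv2.INTER_CUBIC)
d=np.zeros((400,730,3),np.uint8); d[:250,:400]=b; d[:400,410:730]=c
cv2.imwrite("pics/c2.png",d)
```

```text
(no output)
```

View pics/c1.png

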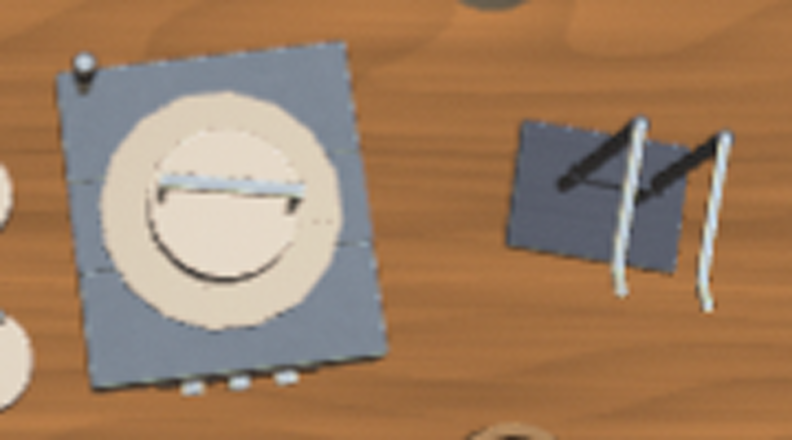

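View pics/c2.png

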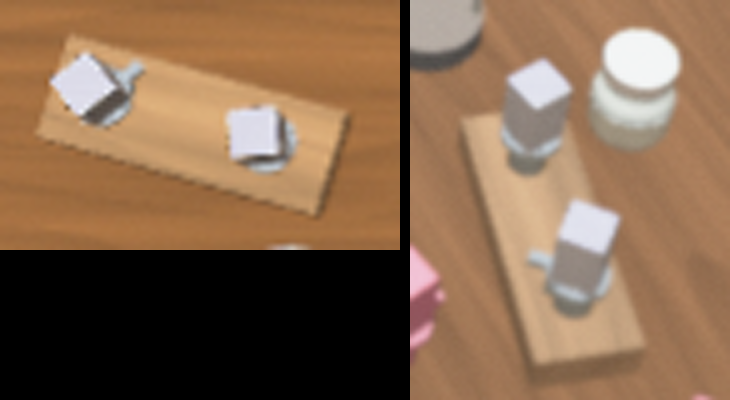

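Run:
```python
from h import *
f=load("top0")
C=lambda p,z:atz(f,(np.array(p,float)+.5)/4.4-.5+[300,140],np.full(len(p),z))
np.set_printoptions(precision=1,suppress=True)
b=C([(163,181),(304,191),(233,186)],155);print("bar",b,np.linalg.norm(b[0]-b[1]), np.degrees(np.arctan2(*(b[0]-b[1])[[1,0]])))
t=C([(621,294),(707,308)],224);p=C([(641,124),(725,137)],217);print("tips",t,"posts",p)
for a in(t,p):print(np.linalg.norm(a[0]-a[1]))
d=p.mean(0)-t.mean(0);print("x dir deg",np.degrees(np.arctan2(d[1],d[0])),np.linalg.norm(d[:2]))
print("foot",C([(522,121),(508,244),(674,274),(690,150)],5))
print("housing",C([(58,75),(343,42),(387,355),(93,388)],50), "turnt",C([(222,210)],58))
D=lambda p,z:atz(f,(np.array(p,float)+.5)/5-.5+[195,190],np.full(len(p),z))
print("grip",D([(51,82),(86,53),(120,84),(82,120)],111), "pointer",D([(137,70)],61))
print("plain",D([(228,108),(277,105),(280,154),(232,158)],111))
print("block",D([(70,36),(349,112),(317,214),(38,133)],30))
```

```text
bar [[579.5  12.8 155. ]
 [573.7 -84.5 155. ]
 [576.6 -35.5 155. ]] 97.46174065598329 86.59683943814403
tips [[ 494.6 -280.8  224. ]
 [ 486.1 -335.8  224. ]] posts [[ 609.1 -299.5  217. ]
 [ 601.  -354.3  217. ]]
55.67544601204308
55.40417614284276
x dir deg -9.215930209577762 116.1962117283591
foot [[ 660.8 -271.2    5. ]
 [ 564.3 -258.3    5. ]
 [ 542.6 -384.     5. ]
 [ 639.5 -399.7    5. ]]
housing [[ 681.1   87.3   50. ]
 [ 709.4 -127.2   50. ]
 [ 472.6 -157.3   50. ]
 [ 445.6   58.5   50. ]] turnt [[578.  -35.4  58. ]]
grip [[503.3 418.4 111. ]
 [521.8 397.8 111. ]
 [502.6 376.  111. ]
 [479.9 398.2 111. ]] pointer [[518.8 376.8  61. ]]
plain [[488.4 308.8 111. ]
 [490.7 278.7 111. ]
 [460.2 275.7 111. ]
 [457.4 305.1 111. ]]
block [[545.5 428.3  30. ]
 [497.3 243.8  30. ]
 [430.1 262.4  30. ]
 [481.  445.8  30. ]]
```

>>> play_rows(travel=[[42.7,-69.4,3],[42.7,-69.4,3],[42.7,-69.4,3],[42.7,-69.4,3],[42.7,-69.4,3],[42.7,-69.4,3],[42.7,-69.4,3],[42.7,-69.4,3],[42.7,-69.4,3],[42.7,-69.4,3],[42.7,-69.4,3],[42.7,-69.4,3],[42.7,-69.4,3],[42.7,-69.4,3],[42.7,-69.4,3],[42.7,-69.4,3],[42.7,-69.4,3],[42.7,-69.4,3],[42.7,-69.4,3],[42.7,-69.4,3]], spin=[-1.407,-1.407,-1.407,-1.407,-1.407,-1.407,-1.407,-1.407,-1.407,-1.407,-1.407,-1.407,-1.407,-1.407,-1.407,-1.407,-1.407,-1.407,-1.407,-1.407], gripper=[8.5,8.5,8.5,8.5,8.5,8.5,8.5,8.5,8.5,8.5,8.5,8.5,8.5,8.5,8.5,8.5,8.5,8.5,8.5,8.5], newtons=40)

```text
t: 2.15
tcp_pos: [575.7, -34.5, 229.2]
tcp_rot: [0.727, 0.686, 0.0, -0.0]
ft_force: [-0.6, 0.6, 1.0]
finger_gap: 0.996
```

Run:
```python
from h import *
f=cam("wrist"); dump(f,"w1"); s=arm.read_state(); print(s["t"],s["tcp_pos"],s["tcp_rot"],s["qpos"])
print(proj(f,[[579.5,12.8,155],[573.7,-84.5,155],s["tcp_pos"]]))
```

```text
2.2 [575.70284054 -34.40747642 229.3548598 ] [7.27154086e-01 6.86474252e-01 1.75905450e-04 7.89752667e-05] [-1.04015742e-01 -1.04717554e-01  1.61466325e+00  1.64089860e-04
  1.63129783e+00 -4.64678816e-02]
[[319.7566553  134.27322178]
 [319.29096011 250.30425619]
 [318.26441794 233.36899498]]
```

View pics/w1.png

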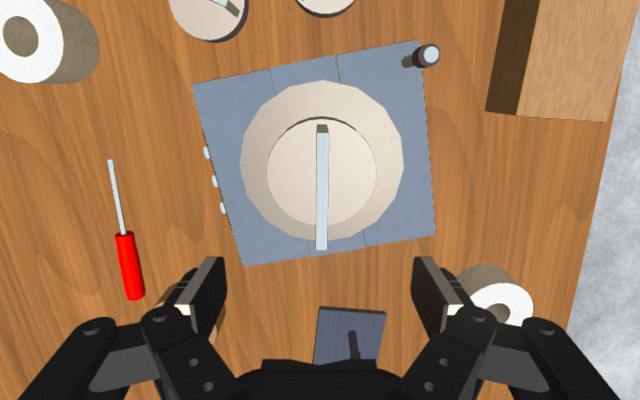

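>>> play_rows(travel=[[0.15,0,-5],[0.15,0,-9.4],[0.15,0,-9.4],[0.15,0,-9.4],[0.15,0,-9.4],[0.15,0,-9.4],[0.15,0,-9.4],[0.15,0,-9.4],[0.15,0,-9.4],[0.15,0,-9.4],[0.15,0,-9.4]], spin=[0,0,0,0,0,0,0,0,0,0,0], gripper=[8.5,8.5,8.5,0.5,0.5,0.5,0.5,0.5,0.5,0.5,0.5], newtons=60)

```text
t: 3.3
tcp_pos: [577.6, -35.7, 135.1]
tcp_rot: [0.728, 0.686, -0.0, -0.0]
ft_force: [-0.6, 0.4, 0.7]
finger_gap: 0.061
```

>>> play_rows(travel=[[0,0,0],[0,0,0],[0,0,0],[0,0,2],[0,0,4],[0,0,6],[0,0,8],[0,0,9.5],[0,0,9.5],[0,0,9.5]], spin=[0,0,0,0,0,0,0,0,0,0], gripper=[0.5,0.5,0.5,0.5,0.5,0.5,0.5,0.5,0.5,0.5])

```text
t: 4.3
tcp_pos: [577.6, -35.7, 229.4]
tcp_rot: [0.728, 0.686, -0.0, -0.0]
ft_force: [-0.4, 0.5, -1.4]
finger_gap: 0.057
```

Run:
```python
from h import *
s=arm.read_state(); print(s["t"],s["tcp_pos"],s["ft_force"],s["finger_gap"])
f=cam("top"); dump(f,"t1"); g=cam("scene"); dump(g,"s1")
a=cv2.resize(f["color"][130:250,290:490],None,fx=4,fy=4,interpolation=cv2.INTER_CUBIC)
b=cv2.resize(g["color"][80:260,200:360],None,fx=3,fy=3,interpolation=cv2.INTER_CUBIC)
cv2.imwrite("pics/c3.png",a); cv2.imwrite("pics/c4.png",b)
w=cam("wrist"); dump(w,"w2")
```

```text
4.3 [577.60220886 -35.70417751 229.44491291] [-0.36678297  0.50606649 -1.37643851] 0.05669809117044515
```

View pics/w2.png

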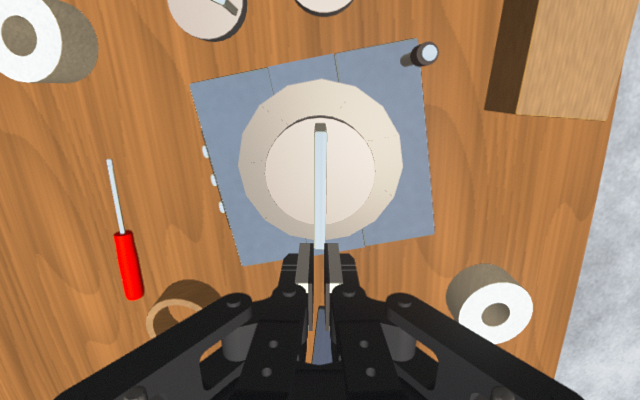

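Run:
```python
from h import *
np.set_printoptions(precision=1,suppress=True)
T=load("top0")
w=load("w2");print(w["origin"],R.from_quat(w["attitude"]).as_matrix()); w=load("w1"); print(w["origin"])
C=lambda p:(np.array(p,float)+.5)/4.4-.5+[300,140]
def tri(f,a,g,b):
    r1=rays(f,[a])[0];r2=rays(g,[b])[0];o1=f["origin"];o2=g["origin"]
    x=np.linalg.lstsq(np.c_[r1,-r2],o2-o1,rcond=None)[0]
    p,q=o1+x[0]*r1,o2+x[1]*r2; return (p+q)/2,np.linalg.norm(p-q)
for a,b in (((163,181),(322,130)),((304,191),(321,247))): print(tri(T,C([a])[0],w,b))
for a,b in (((58,75),(416,39)),((93,388),(244,266)),((387,355),(436,234)),((222,129),(322,131))): print(tri(T,C([a])[0],w,b))
a=cv2.imread("pics/c3.png");b=cv2.imread("pics/c4.png")[:480]
cv2.imwrite("pics/c5.png",b)
```

```text
[582.4  44.3 401.8] [[ 1.   0.1  0. ]
 [-0.1  0.9  0.3]
 [-0.  -0.3  0.9]]
[580.3  45.5 402.3]
(array([581.8,  13.2, 141.6]), np.float64(2.236541818937688))
(array([575.2, -85.4, 147.4]), np.float64(0.053792526917959015))
(array([679.3,  87.4,  54.8]), np.float64(1.0911484082219662))
(array([485.2,  19.2, 277.5]), np.float64(147.145353278822))
(array([518.9, -43.9, 351.7]), np.float64(205.97146136911965))
(array([585.6,   4.6, 265.6]), np.float64(48.79200908302681))
```

View pics/c5.png

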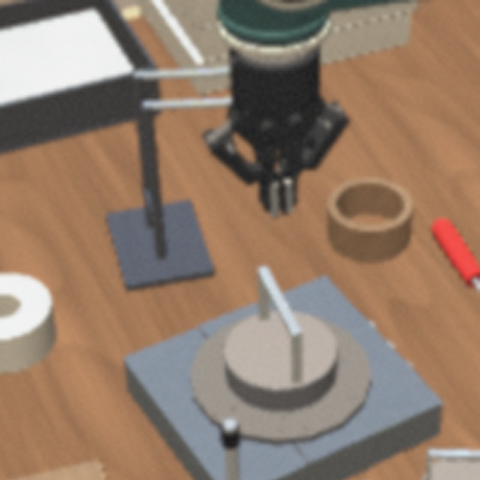

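Run:
```python
from h import *
np.set_printoptions(precision=1,suppress=True)
T=load("top0");w=load("w2");s=load("s1");w1=load("w1")
C=lambda p:(np.array(p,float)+.5)/4.4-.5+[300,140]
S=lambda p:(np.array(p,float)+.5)/3-.5+[200,80]
tcp=[577.6,-35.7,229.4]
print("tcp scene",(proj(s,tcp)-[200,80]+.5)*3-.5,"wrist",proj(w,tcp))
def tri(*fa):
    A=[];B=[]
    for f,a in fa:
        r=rays(f,[a])[0];r/=np.linalg.norm(r);P=np.eye(3)-np.outer(r,r);A.append(P);B.append(P@f["origin"])
    x=np.linalg.lstsq(np.vstack(A),np.hstack(B),rcond=None)[0]; return x,[proj(f,x)[0]-a for f,a in fa]
for a,c,b in (((163,181),(297,333),(322,130)),((304,191),(262,270),(321,247))):
    print(tri((T,C(a)),(s,S(c)))); print(tri((T,C(a)),(s,S(c)),(w,np.array(b))))
print("fingertips",tri((s,S((282,211))),(w,np.array((319,249)))))
```

```text
tcp scene [[277.4 237.4]] wrist [[318.7 233.9]]
(array([580. ,  12.6, 152.7]), [array([ 0., -0.]), array([0., 0.])])
(array([581.1,  13.6, 153.4]), [array([-0.3, -0.4]), array([-0.2,  0.2]), array([-2.4,  1.4])])
(array([574.4, -84.9, 150. ]), [array([-0.1,  0.1]), array([-0.1, -0. ])])
(array([575.2, -84.8, 150.1]), [array([-0.1, -0.2]), array([-0.4,  0. ]), array([-1.8, -0. ])])
fingertips (array([577.9, -24.7, 268.5]), [array([-0.2, -0.1]), array([-1.2, -0.9])])
```

Run:
```python
from h import *
np.set_printoptions(precision=1,suppress=True)
w=load("w2");s=load("s1")
for z in (229,240,250,260,270): print(z,(proj(s,[577.6,-35.7,z])-[200,80]+.5)*3-.5,proj(w,[577.6,-35.7,z]))
a=cv2.resize(s["color"][110:200,250:340],None,fx=4,fy=4,interpolation=cv2.INTER_CUBIC)
b=cv2.resize(w["color"][220:320,260:380],None,fx=3.6,fy=3.6,interpolation=cv2.INTER_CUBIC)
cv2.imwrite("pics/c6.png",np.hstack([a,b]))
```

```text
229 [[277.4 237.7]] [[318.7 233.6]]
240 [[277.2 228.3]] [[318.7 242.1]]
250 [[277.  219.7]] [[318.6 250.7]]
260 [[276.8 211. ]] [[318.6 260.3]]
270 [[276.6 202.1]] [[318.6 271.1]]
```

View pics/c6.png

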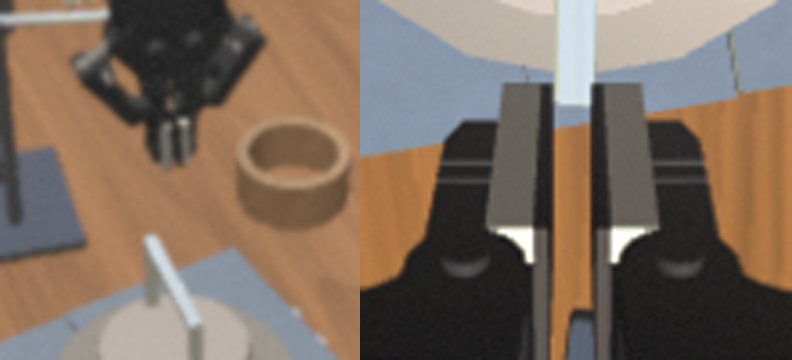

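>>> play_rows(travel=[[0,0,-2],[0,0,-4],[0,0,-4],[0,0,-4],[0,0,-4],[0,0,-8],[0,0,-12.3],[0,0,-12.3],[0,0,-12.3],[0,0,-12.3],[0,0,-12.3],[0,0,-12.3],[0,0,-12.3],[0,0,-12.3],[0,0,-12.3],[0,0,-12.3]], spin=[0,0,0,0,0,0,0,0,0,0,0,0,0,0,0,0], gripper=[6,6,6,6,6,6,6,6,0.2,0.2,0.2,0.2,0.2,0.2,0.2,0.2], newtons=60)

```text
t: 6.05
tcp_pos: [578.5, -35.8, 109.3]
tcp_rot: [0.728, 0.686, 0.001, 0.001]
ft_force: [-2.1, -0.3, 8.3]
finger_gap: 0.097
```

>>> play_rows(travel=[[0,0,0],[0,0,2],[0,0,4],[0,0,6],[0,0,8],[0,0,10],[0,0,10.5],[0,0,10.5]], spin=[0,0,0,0,0,0,0,0], gripper=[0.2,0.2,0.2,0.2,0.2,0.2,0.2,0.2])

```text
t: 6.85
tcp_pos: [577.9, -35.7, 212.9]
tcp_rot: [0.728, 0.686, 0.0, 0.001]
ft_force: [0.8, 0.1, -2.4]
finger_gap: 0.095
```

Run:
```python
from h import *
s=arm.read_state(); print(s["t"],s["tcp_pos"],s["ft_force"],s["finger_gap"])
g=cam("scene"); dump(g,"s2"); w=cam("wrist"); dump(w,"w3"); t=cam("top"); dump(t,"t2")
b=cv2.resize(g["color"][80:260,200:360],None,fx=2.5,fy=2.5,interpolation=cv2.INTER_CUBIC)
c=w["color"][:,120:520]
d=np.zeros((450,800,3),np.uint8); d[:,:400]=b; d[:400,400:]=c; cv2.imwrite("pics/c7.png",d)
```

```text
6.85 [577.92557121 -35.70678812 212.90548442] [ 0.79974152  0.11818356 -2.44836252] 0.09492872199158327
```

View pics/c7.png

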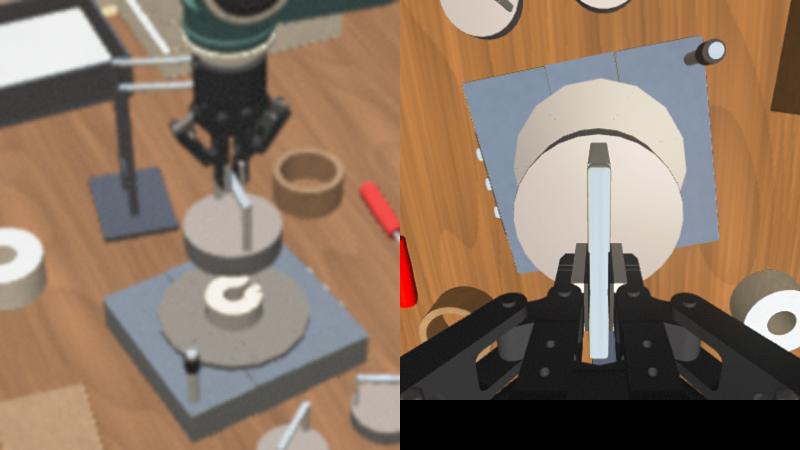

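>>> play_rows(travel=[[-3,-3,0],[-6,-6,-0.5],[-9,-9,-1],[-12.7,-12,-1],[-12.7,-15,-1],[-12.7,-18,-1],[-12.7,-21,-1],[-12.7,-24,-1],[-12.7,-26.7,-1],[-12.7,-26.7,-1],[-12.7,-26.7,-1]], spin=[-0.02,-0.04,-0.06,-0.08,-0.101,-0.101,-0.101,-0.101,-0.101,-0.101,-0.101], gripper=[0.2,0.2,0.2,0.2,0.2,0.2,0.2,0.2,0.2,0.2,0.2])

```text
t: 8.1
tcp_pos: [450.3, -302.8, 201.0]
tcp_rot: [0.762, 0.648, -0.0, -0.001]
ft_force: [0.4, 1.0, -1.9]
finger_gap: 0.099
```

Run:
```python
from h import *
np.set_printoptions(precision=1,suppress=True)
s=arm.read_state(); p=s["tcp_pos"]; print(s["t"],p,s["ft_force"],s["finger_gap"])
x,y=s["tcp_rot"][:2]; print("jaw",np.degrees(np.arctan2(y*y-x*x,2*x*y)))
u=np.array([.987,-.160,0]);v=np.array([.16,.987,0]);seat=np.array([517.3,-313.3,207])
b=p+[0,0,40.7]
pts=[seat-26*u+28*v+[0,0,17],seat-26*u-28*v+[0,0,17],seat+88*u+28*v+[0,0,10],seat+88*u-28*v+[0,0,10],b+50*v+[0,0,5],b-50*v+[0,0,5]]
ims=[]
for n in("scene","top","wrist"):
    f=cam(n); dump(f,n+"4"); q=proj(f,pts); im=f["color"].copy(); print(n,q)
    k=4; lo=np.clip((q.min(0)-20).astype(int),0,[540,300])
    if n=="wrist": lo=np.array([170,120]);k=1
    w=100 if k==4 else 400
    im=cv2.resize(im[lo[1]:lo[1]+w,lo[0]:lo[0]+w],None,fx=k,fy=k)
    for a,c in zip(q,[(0,0,255)]*4+[(0,255,0)]*2): cv2.circle(im,tuple(((a-lo+.5)*k-.5).astype(int)),2,c,-1)
    ims.append(im)
    print(lo)
cv2.imwrite("pics/c8.png",np.hstack(ims[:2]))
cv2.imwrite("pics/c8w.png",ims[2])
```

```text
8.1 [ 450.3 -302.8  201. ] [ 0.4  1.  -1.9] 0.09853009650391181
jaw -9.22611627402831
scene [[284.9 106.4]
 [280.8  96.7]
 [248.6 113.7]
 [245.3 103.7]
 [299.8 102.1]
 [291.8  85. ]]
[225  64]
top [[441.  205.9]
 [460.6 209.3]
 [445.4 168. ]
 [464.7 171.2]
 [433.6 218.1]
 [469.5 224.3]]
[413 147]
wrist [[403.1 201.5]
 [394.2 298.1]
 [612.4 197.4]
 [585.  288.4]
 [317.8 169. ]
 [317.6 362.7]]
[170 120]
```

View pics/c8.png

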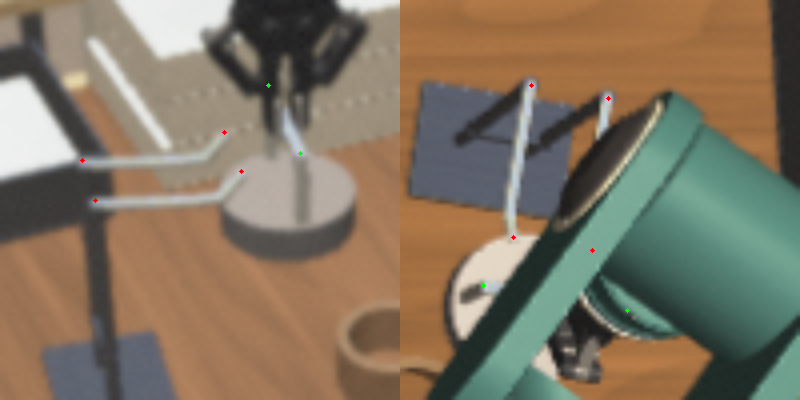

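>>> play_rows(travel=[[2.2,-0.3,0],[4.5,-0.7,0],[6.7,-1.05,0],[6.7,-1.05,0],[6.7,-1.05,-1.2],[6.7,-1.05,-2.4],[6.7,-1.05,-3.0],[6.7,-1.05,-3.0],[6.7,-1.05,-3.0]], spin=[0,0,0,0,0,0,0,0,0], gripper=[0.2,0.2,0.2,0.2,0.2,0.2,0.2,0.2,0.2])

```text
t: 9.15
tcp_pos: [517.2, -313.1, 171.8]
tcp_rot: [0.761, 0.648, -0.0, -0.0]
ft_force: [-0.6, -0.6, -2.6]
finger_gap: 0.096
```

>>> play_rows(travel=[[0,0,-0.2],[0,0,-0.4],[0,0,-0.4]], spin=[0,0,0], gripper=[0.2,0.2,0.2])

```text
t: 9.45
tcp_pos: [517.6, -313.3, 170.9]
tcp_rot: [0.761, 0.648, 0.0, 0.001]
ft_force: [-9.3, 6.1, 21.7]
finger_gap: 0.089
```

>>> play_rows(travel=[[0,0,0.3],[0,0,0.3],[0,0,0.3],[0,0,0.3],[0,0,0.3],[0,0,0.3],[0,0,3],[0,0,7],[0,0,11],[0,0,14],[0,0,14]], spin=[0,0,0,0,0,0,0,0,0,0,0], gripper=[0.2,4,4,4,4,4,4,4,6,6,6])

```text
t: 10.55
tcp_pos: [518.4, -313.7, 313.0]
tcp_rot: [0.761, 0.648, 0.001, 0.003]
ft_force: [-0.6, -0.3, 2.3]
finger_gap: 0.702
```

Run:
```python
from h import *
np.set_printoptions(precision=1,suppress=True)
s=arm.read_state(); print(s["t"],s["tcp_pos"],s["ft_force"],s["qpos"])
a=cam("scene");dump(a,"s5");b=cam("top");dump(b,"t5")
p=cv2.resize(a["color"][80:180,210:310],None,fx=4,fy=4,interpolation=cv2.INTER_CUBIC)
q=cv2.resize(b["color"][140:240,310:410],None,fx=4,fy=4,interpolation=cv2.INTER_CUBIC)
cv2.imwrite("pics/c9.png",np.hstack([p,q]))
```

```text
10.55 [ 518.4 -313.7  313. ] [-0.6 -0.3  2.3] [-0.6 -0.   1.4 -0.   1.8 -0.4]
```

View pics/c9.png

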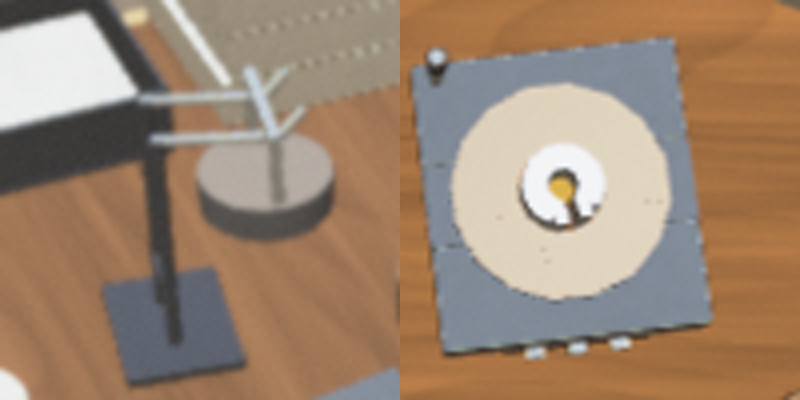

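>>> play_rows(travel=[[1,4,0],[2,8,0],[3,13,-3],[5,18,-8],[6,23,-13],[6,27.8,-15],[6,27.8,-15.3],[6,27.8,-15.3],[6,27.8,-15.3]], spin=[0.02,0.06,0.1,0.1,0.1,0.1,0.1,0.1,0.1], gripper=[7,7,7,7,7,7,7,7,7])

```text
t: 11.55
tcp_pos: [576.8, -34.3, 153.1]
tcp_rot: [0.727, 0.686, -0.001, -0.001]
ft_force: [0.1, 0.3, 0.1]
finger_gap: 0.816
```

```bash
cat > hub.py <<'E'
from h import *
from scipy.optimize import minimize
np.set_printoptions(precision=1,suppress=True)
def sample(f,P):
    q=proj(f,P).astype(np.float32); g=cv2.cvtColor(f["color"],cv2.COLOR_BGR2GRAY)
    return cv2.remap(g,q[:,0].reshape(-1,1),q[:,1].reshape(-1,1),cv2.INTER_LINEAR).ravel().astype(float)
a=np.radians(np.arange(0,360,3))
def ring(c,r,z): return np.c_[c[0]+r*np.cos(a),c[1]+r*np.sin(a),np.full(len(a),z)]
for n in("w6","t5"):
    f=load(n)
    # centre: maximise bright-inside(r=28..31) minus outside(r=33..36)
    cost=lambda c: -sum(sample(f,ring(c,r,85)).mean() for r in(29,31))+sum(sample(f,ring(c,r,85)).mean() for r in(33,35))-sum(sample(f,ring(c,r,85)).mean() for r in(14.5,16))+sum(sample(f,ring(c,r,85)).mean() for r in(10,11.5))
    best=min(((cost((x,y)),x,y) for x in np.arange(566,590,1.) for y in np.arange(-48,-24,1.)))
    r=minimize(cost,best[1:],method="Nelder-Mead"); c=r.x; print(n,best,c,r.fun)
    prof=np.mean([sample(f,ring(c,r,85)) for r in(19,22,25,28)],0)
    i=np.where(prof<prof.max()*.75)[0]; w=prof.max()-prof[i]
    print("dark",np.degrees(a[i]),prof[i],"dir",np.degrees(np.angle((w*np.exp(1j*a[i])).sum())))
E
python3 - <<'E'
from h import *
s=arm.read_state(); print(s["t"],s["tcp_pos"])
f=cam("wrist"); dump(f,"w6"); q=proj(f,[[578,-35.5,85]])[0].astype(int); print(q)
cv2.imwrite("pics/c10.png",cv2.resize(f["color"][max(q[1]-70,0):q[1]+70,q[0]-90:q[0]+90],None,fx=4,fy=4))
E
python3 hub.py
```

```text
11.55 [576.81805116 -34.28673571 153.05686837]
[320 197]
w6 (np.float64(-360.79999999999995), np.float64(579.0), np.float64(-35.0)) [579.  -34.7] -362.8583333333333
dark [189. 192. 195. 198. 201. 204. 207. 210. 213.] [125.5 113.  116.8 120.5 121.2 118.  104.8 118.2 188.8] dir -159.63712907729075
t5 (np.float64(-211.46666666666664), np.float64(579.0), np.float64(-34.0)) [578.9 -33.9] -211.91666666666674
dark [189. 192. 195. 198. 201. 204. 207. 210. 213.] [177.8 144.2 113.5  91.8  83.8  85.  102.5 139.  181.2] dir -158.91450189110253
```

>>> play_rows(travel=[[-0.5,4,3],[-1,8,5],[-2,13,5],[-3,18,5],[-4,23,5],[-5,28,5],[-6,33,5],[-7,38,5],[-7.6,43.2,5],[-7.6,43.2,5],[-7.6,43.2,5],[-7.6,43.2,5]], spin=[0.1,0.2,0.3,0.4,0.5,0.6,0.7,0.8,0.83,0.83,0.83,0.83], gripper=[6,6,6,6,6,6,6,6,6,6,6,6])

```text
t: 12.8
tcp_pos: [502.5, 395.4, 205.6]
tcp_rot: [0.391, 0.921, 0.0, 0.0]
ft_force: [-0.4, -0.8, -0.3]
finger_gap: 0.7
```

Run:
```python
from h import *
np.set_printoptions(precision=1,suppress=True)
s=arm.read_state(); print(s["t"],s["tcp_pos"],s["qpos"],s["finger_gap"]); x,y=s["tcp_rot"][:2]; print("jaw",np.degrees(np.arctan2(y*y-x*x,2*x*y)))
f=cam("wrist"); dump(f,"w7"); q=proj(f,[[502,397.6,111]])[0].astype(int); print(q)
lo=q-[75,60]; im=cv2.resize(f["color"][lo[1]:lo[1]+120,lo[0]:lo[0]+150],None,fx=5,fy=5,interpolation=cv2.INTER_CUBIC)
print(lo)
cv2.imwrite("pics/c11.png",im)
```

```text
12.8 [502.5 395.4 205.6] [ 0.6  0.   1.5 -0.   1.6 -0.1] 0.7001997285732758
jaw 44.02868370306829
[319 184]
[244 124]
```

View pics/c11.png

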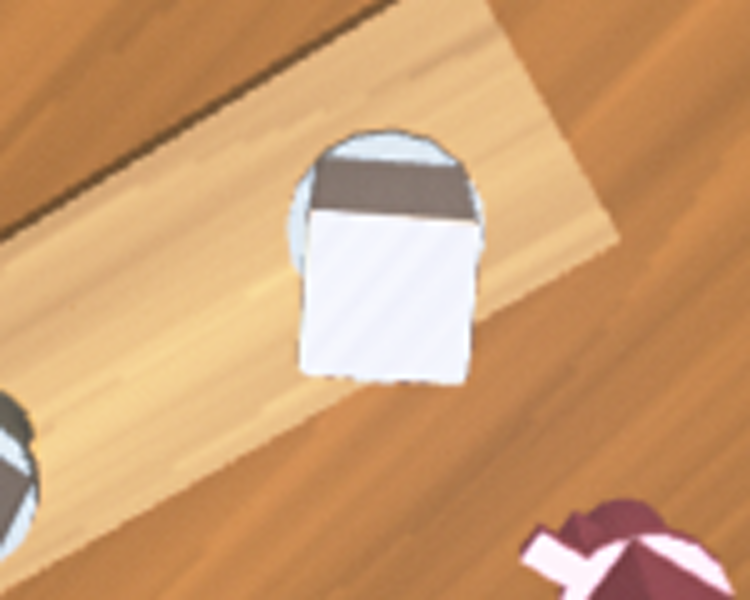

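Run:
```python
from h import *
np.set_printoptions(precision=1,suppress=True)
f=load("w7")
c=atz(f,(np.array([(309,208),(479,222),(467,385),(299,374.)])+.5)/5-.5+[244,124],[111]*4)
print(c,c.mean(0)); 
for i in range(4):
    d=c[(i+1)%4]-c[i]; print(np.linalg.norm(d),np.degrees(np.arctan2(d[1],d[0])))
# collar circle centre estimate at z=61: leftmost 288, rightmost 485, top 130 (5x)
print(atz(f,(np.array([(288,220),(485,220),(387,130.)])+.5)/5-.5+[244,124],[61]*3))
```

```text
[[481.6 401.4 111. ]
 [503.8 419.5 111. ]
 [523.  397.6 111. ]
 [500.6 378.8 111. ]] [502.2 399.3 111. ]
28.703909898382324 39.274596169893215
29.09094903232409 -48.884871983671395
29.265429690918538 -139.8730391562462
29.513689777593353 130.00466490426467
[[486.8 387.   61. ]
 [515.  414.4  61. ]
 [488.3 413.8  61. ]]
```

>>> play_rows(travel=[[0.05,0.22,-3],[0.05,0.22,-7],[0.05,0.22,-11],[0.05,0.22,-13],[0.05,0.22,-15],[0.05,0.22,-16.5],[0.05,0.22,-16.5],[0.05,0.22,-16.5]], spin=[-0.065,-0.065,-0.065,-0.065,-0.065,-0.065,-0.065,-0.065], gripper=[6,6,6,6,6,6,6,6])

```text
t: 13.65
tcp_pos: [502.7, 398.6, 41.0]
tcp_rot: [0.42, 0.908, 0.0, 0.0]
ft_force: [-0.3, -0.8, 0.3]
finger_gap: 0.705
```

>>> play_rows(travel=[[0,0,0],[0,0,0],[0,0,0],[0,0,0],[0,0,0],[0,0,0],[0,0,0]], spin=[0,0,0,0,0,0,0], gripper=[2,2,2,2,2,2,2], newtons=80)

```text
t: 14.35
tcp_pos: [502.6, 399.4, 41.5]
tcp_rot: [0.419, 0.908, 0.001, 0.0]
ft_force: [-0.7, -1.8, 6.6]
finger_gap: 0.339
```

>>> play_rows(travel=[[0,0,2],[0,0,5],[0,-1,8],[0.5,-4,10.5],[1,-8,10.5],[2,-12,10.5],[3,-16,10.5],[4,-20,10.5],[5,-24,10.5],[5.5,-28,10.5],[6,-32,10.5],[6.5,-36,10.5],[7,-40,10.5],[7.68,-43.35,10.5],[7.68,-43.35,10.5],[7.68,-43.35,10.5],[7.68,-43.35,10.5],[7.68,-43.35,10.5],[7.68,-43.35,10.5]], spin=[0,0,0,-0.13,-0.27,-0.4,-0.54,-0.68,-0.82,-0.96,-1.1,-1.24,-1.38,-1.52,-1.66,-1.8,-1.918,-1.918,-1.918], gripper=[2,2,2,2,2,2,2,2,2,2,2,2,2,2,2,2,2,2,2])

```text
t: 16.25
tcp_pos: [578.9, -34.4, 145.2]
tcp_rot: [0.984, 0.18, 0.0, 0.0]
ft_force: [0.7, 0.3, -2.4]
finger_gap: 0.343
```

Run:
```python
from h import *
np.set_printoptions(precision=1,suppress=True)
s=arm.read_state(); p=s["tcp_pos"];print(s["t"],p,s["ft_force"],s["finger_gap"]); x,y=s["tcp_rot"][:2]; j=np.degrees(np.arctan2(y*y-x*x,2*x*y));print("jaw",j)
k=np.radians(j-90); u=np.array([np.cos(k),np.sin(k),0])
e=p+[0,0,-24.5]
for n in("scene","top","wrist"):
    f=cam(n); dump(f,n+"8"); print(n,"tip",proj(f,e),"collar",proj(f,e+[0,0,41]),"pointer end",proj(f,e+[0,0,41]+32*u))
f=load("scene8"); q=proj(f,e+[0,0,20])[0].astype(int)
g=cv2.cvtColor(f["color"],cv2.COLOR_BGR2GRAY)
print(q); np.set_printoptions(linewidth=200); print(g[q[1]-24:q[1]+22,q[0]-14:q[0]+15])
```

```text
16.25 [578.9 -34.4 145.2] [ 0.7  0.3 -2.4] 0.3431871249231183
jaw -69.28022724470726
scene tip [[292.5 188.4]] collar [[292.3 177.7]] pointer end [[300.4 172.4]]
top tip [[351.3 183.3]] collar [[352.4 180.7]] pointer end [[356.1 190.5]]
wrist tip [[318.2 217.7]] collar [[318.1 246.6]] pointer end [[318.1 297.4]]
[292 183]
[[134 130 130 ...  45  51  54]
 [133 130 128 ...  46  42  39]
 [135 130 132 ...  40  39  38]
 ...
 [154 153 152 ... 113 139 154]
 [154 153 155 ... 105 134 148]
 [155 155 153 ... 103 131 150]]
```

Run:
```python
from h import *
import sys
np.set_printoptions(precision=1,suppress=True,linewidth=200,threshold=sys.maxsize)
p=np.array([578.9,-34.4,145.2]);k=np.radians(-159.28);u=np.array([np.cos(k),np.sin(k),0]);e=p+[0,0,-24.5]
f=load("wrist8")
for n,P in dict(coltop_back=e+[0,0,44]-20*u,colbot_back=e+[0,0,38]-20*u,gripcol_back=e+[0,0,44]-15*u,griptop_back=e+[0,0,94]-15*u,shaft_back=e-12*u,hubback=[579-np.cos(k)*32,-34.5-np.sin(k)*32,85],hubborebk=[579-np.cos(k)*13,-34.5-np.sin(k)*13,85]).items(): print(n,proj(f,P))
for c in(312,318,324): 
    for i in range(150,290,20): print(c,i,[tuple(int(t) for t in v) for v in f["color"][i:i+20,c]])
print("row217",f["color"][217,280:360].mean(1).astype(int))
```

```text
coltop_back [[318.2 213.8]]
colbot_back [[318.2 209.6]]
gripcol_back [[318.2 222.9]]
griptop_back [[318.1 276.5]]
shaft_back [[318.2 200.4]]
hubback [[318.4 158.3]]
hubborebk [[318.4 183.4]]
312 150 [(110, 123, 128), (95, 106, 111), (95, 108, 111), (97, 109, 113), (99, 111, 115), (99, 111, 115), (98, 109, 114), (105, 118, 121), (191, 208, 203), (251, 255, 253), (249, 253, 251), (248, 252, 250), (247, 252, 249), (247, 252, 249), (247, 252, 249), (247, 252, 249), (247, 252, 250), (247, 252, 250), (247, 252, 249), (247, 252, 250)]
312 170 [(246, 252, 249), (246, 252, 249), (246, 252, 249), (246, 252, 249), (246, 252, 249), (246, 252, 249), (246, 252, 249), (246, 252, 249), (246, 252, 250), (245, 251, 249), (246, 252, 250), (245, 252, 249), (246, 252, 250), (248, 253, 250), (245, 252, 248), (130, 208, 231), (85, 187, 225), (86, 188, 224), (87, 187, 225), (88, 188, 225)]
312 190 [(88, 189, 225), (87, 187, 225), (87, 187, 225), (87, 189, 226), (88, 189, 226), (87, 188, 226), (87, 190, 227), (89, 191, 229), (94, 173, 207), (101, 127, 140), (102, 116, 123), (102, 116, 123), (102, 117, 124), 
[... 5972 characters left out ...]
40), (121, 128, 140)]
324 270 [(121, 129, 141), (120, 127, 140), (127, 132, 144), (164, 165, 173), (205, 198, 200), (235, 226, 225), (246, 235, 233), (247, 235, 232), (247, 232, 229), (247, 232, 229), (246, 231, 229), (245, 230, 227), (244, 228, 226), (245, 229, 226), (244, 228, 226), (244, 227, 225), (243, 227, 224), (244, 228, 225), (244, 229, 226), (246, 231, 227)]
row217 [155 166 223 232 234 247 247 247 247 247 247 247 248 250 251 250 199 115  94  96 105 125 170 214 211 214 216 218 217 217 217 217 216 216 216 218 216 214 213 214 215 217 216 217 216 217 217 217 216
 216 215 215 214 214 209 168 128 119 116 121 148 215 250 250 249 247 247 247 247 247 247 245 237 247 247 248 234 171 159 160]
```

>>> play_rows(travel=[[0,0,-1.5],[0,0,-3],[0,0,-3.6],[0,0,-4],[0,0,-4.4],[0,0,-4.6],[0,0,-4.6]], spin=[0,0,0,0,0,0,0], gripper=[2,2,2,2,2,2,2])

```text
t: 17.1
tcp_pos: [578.9, -34.5, 99.1]
tcp_rot: [0.984, 0.178, -0.0, -0.0]
ft_force: [0.3, -0.6, -1.9]
finger_gap: 0.341
```

>>> play_rows(travel=[[0,0,-0.3],[0,0,-0.5],[0,0,-0.7],[0,0,-0.9],[0,0,-0.9]], spin=[0,0,0,0,0], gripper=[2,2,2,2,2])

```text
t: 17.6
tcp_pos: [578.8, -34.5, 89.7]
tcp_rot: [0.984, 0.178, -0.0, -0.0]
ft_force: [0.1, 0.7, -1.5]
finger_gap: 0.343
```

>>> play_rows(travel=[[0,0,-0.4],[0,0,-0.8],[0,0,-1.1],[0,0,-1.4],[0,0,-1.6],[0,0,-1.6]], spin=[0,0,0,0,0,0], gripper=[2,2,2,2,2,2], newtons=110)

```text
t: 18.2
tcp_pos: [579.2, -34.5, 74.5]
tcp_rot: [0.984, 0.178, 0.0, 0.0]
ft_force: [-1.3, -0.4, 6.4]
finger_gap: 0.337
```

>>> play_rows(travel=[[0,0,-0.15],[0,0,-0.3],[0,0,-0.3],[0,0,-0.3]], spin=[0,0,0,0], gripper=[2,2,2,2])

```text
t: 18.6
tcp_pos: [579.3, -34.5, 71.9]
tcp_rot: [0.984, 0.178, 0.0, 0.0]
ft_force: [-2.5, 0.3, 9.4]
finger_gap: 0.337
```

>>> play_rows(travel=[[0,0,-0.15],[0,0,-0.3],[0,0,-0.3],[0,0,-0.3]], spin=[0,0,0,0], gripper=[2,2,2,2])

```text
t: 19.0
tcp_pos: [579.5, -34.4, 71.4]
tcp_rot: [0.984, 0.178, 0.001, 0.0]
ft_force: [-14.3, 1.7, 32.3]
finger_gap: 0.338
```

>>> play_rows(travel=[[-0.03,0,0.1],[-0.03,0,0.1],[-0.03,0,0.1],[-0.03,0,0.1],[-0.03,0,0.1]], spin=[0,0,0,0,0], gripper=[2,2,2,2,2])

```text
t: 19.5
tcp_pos: [579.4, -34.5, 71.5]
tcp_rot: [0.984, 0.178, 0.001, 0.0]
ft_force: [-6.4, 0.8, 22.1]
finger_gap: 0.336
```

Run:
```python
from h import *
np.set_printoptions(precision=2,suppress=True,linewidth=160)
s=arm.read_state(); p=s["tcp_pos"];print(s["t"],p,s["ft_force"],s["wrist_torque"],s["finger_gap"],s["qd"])
k=np.radians(-159.4);u=np.array([np.cos(k),np.sin(k),0])
f=cam("wrist"); dump(f,"w9"); c=np.array([579,-34.5,85.])
for n,P in dict(coltop=c+[0,0,6]-20*u,colbot=c-20*u,grip=c+[0,0,6]-15*u,griptop=c+[0,0,56]-15*u,hub=c-32*u).items(): print(n,proj(f,P))
print(f["color"][140:240,318].mean(1).astype(int))
a=load("s5")["color"].astype(int); b=cam("scene"); dump(b,"s9")
# cover still hanging: compare region left of the arm
d=np.abs(a-b["color"]).max(2)[90:145,255:295]; print("cover diff",d.mean(),(d>40).sum(),d.size)
```

```text
19.5 [579.4  -34.46  71.48] [-6.37  0.85 22.1 ] [ 0.25  1.46 -0.06] 0.3363334157610869 [ 0.  0.  0. -0. -0.  0.]
coltop [[317.89 214.36]]
colbot [[317.89 210.18]]
grip [[317.9  223.49]]
griptop [[317.9  276.96]]
hub [[317.86 188.23]]
[179 177 178 178 177 176 175 175 176 175 173 174 174 174 174 173 172 173 171 171 171 170 172 169 170 169 170 171 169 169 166 138 113 107 109 108 107 109 109
 107 109 108 109 107 110 110 105 123 228 248 247 246 246 246 246 245 246 245 245 246 245 245 245 245 246 245 245 245 247 250 142 106 106 123 208 213 210 209
 209 209 209 211 212 213 171 122 116 118 118 117 118 120 119 121 118 120 121 120 121 121]
cover diff 46.58318181818182 1177 2200
```

Run:
```python
from h import *
np.set_printoptions(precision=0,suppress=True,linewidth=200)
a=load("s5")["color"].astype(int);b=load("s9")["color"].astype(int)
d=np.abs(a-b).max(2)[112:140,245:300]; print(d.mean(0)); 
t=cam("top"); d=np.abs(load("t5")["color"].astype(int)-t["color"]).max(2)[175:245,420:475]; print(d.mean(0))
```

```text
[  6.   6.   5.   4.   4.   4.   5.   6.   8.   8.   8.   8.   8.   9.   8.   8.   8.   8.   8.   8.   8.   8.   8.   8.   8.   7.   9.  14.  20.  43.  70.  77.  72.  63.  61.  70.  78.  69.  54.
  51.  57.  67.  72.  73.  71.  72.  74.  75.  84.  96. 100. 103. 103. 104. 105.]
[  2.   2.   2.   3.   4.   7.  11.  14.  16.  16.  18.  20.  22.  23.  27.  34.  42.  52.  60.  67.  71.  74.  78.  81.  84.  86.  88.  90.  92.  94.  97.  99. 101. 101. 100.  99.  99. 100.  92.
  88.  93.  96.  97.  96.  91.  89.  89.  89.  89.  86.  84.  83.  82.  83.  85.]
```

```bash
python3 -c "
from rig import arm
print(arm.close_job()); s=arm.read_state(); print(s['t'],s['tcp_pos'],s['ft_force'])"
```

```text
the job is handed in; nothing more can be done
None
the job is handed in; nothing more can be done
```

I hung the dust cover by its handle on the twin hook. The keyed spindle is fully home in the hub, and the job was handed in at about 19.6 s with the arm still gripping it and pressing down. The hand-in reports no verdict.

**First grasp missed:** the fingers closed above the handle bar because the real fingertips sit about 25–30 mm higher than the reported TCP. I lowered the next grasp to allow for that, and both later grasps held.

**Spindle:** the measured slot direction (about −159.4°) was good enough for the key to slip in without any search turn.

**Last checks:**
- **Seating:** the TCP stopped hard at 71.5 mm, the height expected for a seated collar. The collar and grip edges in the wrist picture were within about 0.5 px of the prediction for "home".
- **Force:** about 22 N upward at the tool. A sideways force of about 6 N remained along −x.
- **Alignment and grip:** the TCP was within about 0.5 mm of the measured hub axis, the joints were still, and the fingers were holding the grip at 110 N.
- **Cover:** right after release the picture showed it hanging with the bar on both prongs. In the last scene picture the visible left part of the cap was unchanged. The arm hid the rest, so I could not fully re-check it, and the top view gave no usable comparison.
- **Plain spindle:** I did not touch it.

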